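# Lock the dust pot's filter cartridge

### The job

Two dust pots stand on the carving bench, each with a filter cartridge that has been dropped into its collar but not locked. Lock the one with the orange cap: push the cap down against its spring, turn it a quarter turn clockwise as seen from above, and let it spring up into its seat so that it stays locked. Leave the grey-capped cartridge as it is.

Things in the scene. Friction and masses are not known exactly. Their poses are not given: they have to be found in the camera images.
- orange_wing (a point): Wing of the orange cap: an upright bar 58 mm long, 14 thick, 30 high across a round cap 64 mm wide. The point is on the vertical turning axis, 9 mm below the wing's top, 21 mm above the cap's round face, 148 mm above the bench as found; x along the wing, z up. The cap sits in the black collar (95 mm wide, top 108 mm high; the round face is 20 mm above it) of a clear pot fixed to the bench.
- orange_press (a joint): How far the orange cap is pushed down, m: 0 sprung up as found, 0.018 hard bottom. The spring pushes up with about 6 N at 0, 9.5 N at 0.008, 14 N at the bottom. The cap turns only when it is down 0.008 or more (aim at 0.013). Let go in its seat it springs back up to 0.004 and stays there.
- orange_cap (a joint): Turn of the orange cap, rad, growing clockwise seen from above: about 0 as found (play 0.08), end stop 1.62. Seated anywhere from 1.15 on; aim at 1.4, where the wing points at the collar's two green marks (unlocked: white marks). Let go earlier, the cap stays down, unseated.
- grey_wing (a point): The other pot's cap, grey, otherwise the same; to be left alone. The point is on one end of its wing, 24 mm from the turning axis, on the top, 157 mm above the bench; x along the wing away from the axis.

How it is judged:
At the end, for the whole second after the job is handed in: The orange cap is turned clockwise into its notch (more than 1.08 rad) and has sprung back up to its seat (2 to 6.5 mm below its unlocked height), at rest; the end of the grey wing is within 8 mm of where it was found (value of joint orange_cap above 1.08 rad and value of joint orange_press between 0.002 and 0.0065 m and velocity of joint orange_press between -0.01 and 0.01 m/s and velocity of joint orange_cap between -0.1 and 0.1 rad/s and distance of grey_wing from where it was at the start of the episode below 0.008 m); the robot touches nothing.
It fails at once if the grey cap is pushed down or turned by more than 8 mm at the end of its wing (distance of grey_wing from where it was at the start of the episode above 0.008 m).
It also fails if it takes over 35 s, if anything falls off the work surface, if the arm or the gripper's body presses on something with over 40 N, if the wrist force passes 120 N, or if a joint passes its speed limit or range.

### The arm

A 6-joint arm with a two-finger parallel gripper is mounted at the origin on the work surface; the furniture and walls round the work are solid. World frame = base frame: x ahead of the robot, y to its left, z up, the work surface at z = 0. Lengths are in m, angles in rad, forces in N, time in s.
With the tool pointing down it reaches from about 0.25 to 0.85 m from the base axis. Payload 12.5 kg.
Tool frame: the origin (TCP) lies at the very end of the fingers, on their centre line; the grasp point (between the pads) lies r.pinch_z behind it (r.pinch_z is the distance from the TCP to the grasp point, in m); z points along the fingers, y is the line along which they close (so a half turn about z gives the same grasp; the last joint's range is limited). The gripper opens to 93 mm and grips with 3 to 60 N. Pads are 15 mm wide; open, the fingers measure 128 mm over their backs; the gripper's body (75 mm by 188 mm) begins 65 mm behind the grasp point.
Start: joints at [1.231, 0.351, 1.652, -0, 1.139, -0.085], TCP at [0.139, 0.532, 0.219] pointing down, gripper open.
Joint ranges: [-2.75, 2.75], [-0.79, 2.1], [0.01, 2.65], [-1.57, 4.71], [0.07, 3.14], [-2.87, 2.87]. Speed limits (rad/s): [2.22, 2.22, 2.79, 3.14, 3.14, 3.14].

### API

Orientations are given as a unit quaternion [x, y, z, w].
In Python, from bench import r gives the robot as it stands.
- The arm moves only by the tool send_rows, never from a script. Its argument "targets" is text: rows parted by semicolons, each of 7 numbers parted by spaces: the turn, a rotation vector about the tool's x, y, z in units of 6 degrees (1.0 is 6 degrees), then the shift along the tool's x, y, z in units of 30 mm (1.0 is 30 mm), then the opening, from 0 (shut) to 1 (fully open). In form: rx ry rz x y z claw; .... A call has exactly 5 rows; each row is the pose to reach, as a shift and turn from the pose commanded when the call began, along the tool's axes at that moment; what a row does not reach only later rows make up. A row lasts 1/12 s, in which the tool goes at most 41.7 mm and 7.16 degrees, less where a joint would pass 70% of its speed; a pose out of reach is approached as far as the arm can. A call with a gripper value outside its range is refused whole. The fingers move at their own pace and stop on an object; "grip_force" is the grip in N (left out, the last holds). Time passes only in rows, so rows that repeat a pose let the fingers close, or fill a call up. It gives the time, the measured TCP pose, the force, the opening and the grip force at its end, in the units of the state.
- r.sense(): the state, without advancing time (a new reading comes with each control period).
- r.read_camera(name): name is "scene" or "top" or "wrist"; returns the picture (420x560x3 uint8, red, green, blue); there is no depth.
- r.calibration(name): a dict with "camera_matrix" (3x3 intrinsics, pixels), "dist_coeffs" ([k1, k2, p1, p2, k3] as OpenCV has them; the pictures are not rectified), "rvec" (rotation vector, rad) and "tvec" (3), from world to camera coordinates, as OpenCV has them. Camera axes: x right, y down, z forward; pixel columns grow to the right and rows downward; lengths in m; the calibration is good to about 2 mm. A picture is of the moment at which its call begins: read the wrist's pose just before it. calibration takes no time and is no camera call; for the wrist camera it gives the pose at the moment of the call.
- r.job_done(): hands the job in; it is judged then, once.
Trained networks look in the newest picture that a camera, given by its name, has taken for a name from the list of things; names that differ only in an ending like _2 or _b are one class to them, and where a whole thing is asked for, a point or a joint stands for the part that bears it (a point fixed in the world has none). Each returns a list of dicts, best first, with "score" (0 to 1); they miss things now and then, are a little off and sometimes report something else, mostly with a low value. They report only what shows in the picture. A call takes as long as a camera call.
- r.boxes_of(thing, camera): "position" ([row, column] in pixels, amid what is visible of it).
- r.trace(thing, camera): "pixels" (420x560 bool, what is visible of it) and "position" ([row, column] in pixels, amid what is visible of it).
The state is a dict: "time": time; "joint_pos": joint angles; "joint_vel": joint speeds; "joint_efforts": joint torques, N m; "eef_pos": TCP position; "tool_rot": TCP orientation; "wrist_force": force on the tool from outside, world axes, zero at the start; "moment": the same for the moment, N m; "opening": finger opening in m; "grasp_force": force on a finger pad.
Only numpy, scipy, OpenCV 4.12 (cv2) and the standard library are available. Lean on these libraries where they do the work, as an engineer would, in place of code of your own. Each camera call takes 0.05 s, during which the arm holds its last target. There are 200 camera calls.

## Working session

There is one attempt and no reset: what is moved stays moved. The work goes in short steps, Python scripts to look and compute and a tool call to move; the robot and the scene stay as the last step left them, time stands still between calls to the robot, and variables do not carry over. Pictures are saved under pics/ and viewed, at most 10 in all, crops included, and the job is handed in when it is done.

Besides the shell and the picture viewer there is one more tool, called after ">>>" as name(argument=value, ...) on one line, values as JSON. send_rows: Moves the arm, as the interface text tells. Its arguments: {"type":"object","properties":{"targets":{"type":"string"},"grip_force":{"type":"number"}},"required":["targets"]}

```bash
mkdir -p pics; ls; python3 - <<'E'
from bench import r
import cv2,numpy as np
s=r.sense();print({k:np.round(v,4) if not isinstance(v,dict) else v for k,v in s.items()},r.pinch_z)
ims=[]
for c in ["scene","top"]:
    im=r.read_camera(c);ims.append(im)
    for t in ["orange_wing","orange_cap","grey_wing"]:
        print(c,t,[(round(b['score'],2),np.round(b['position'],1)) for b in r.trace(t,c)][:3])
    k=r.calibration(c);print(k)
cv2.imwrite("pics/a.png",cv2.resize(np.hstack(ims)[:,:,::-1],(800,300)))
cv2.imwrite("pics/b.png",ims[1][:,:,::-1])
E
```

```text
pics
{'time': np.float64(0.0), 'joint_pos': array([ 1.2314,  0.3512,  1.6524, -0.    ,  1.1391, -0.0846]), 'joint_vel': array([-0.0001,  0.0003,  0.0006,  0.0007, -0.0007,  0.001 ]), 'joint_efforts': array([ 2.20000e-03, -4.97363e+01, -2.85255e+01,  7.00000e-02,
        2.58000e-02, -1.00000e-04]), 'eef_pos': array([0.1385, 0.5319, 0.2181]), 'tool_rot': array([ 1.271e-01,  9.919e-01, -6.000e-04, -1.000e-04]), 'wrist_force': array([ 0.0287, -0.2728, -0.2591]), 'moment': array([-0.0114,  0.0227, -0.039 ]), 'grasp_force': np.float64(0.0), 'opening': np.float64(0.0932)} 0.0188
scene orange_wing [(0.97, array([200.9, 262.2]))]
scene orange_cap [(0.76, array([199.2, 265.7]))]
scene grey_wing [(0.59, array([256.7, 316.9]))]
{'camera_matrix': array([[519.16754387,   0.        , 275.29703305],
       [  0.        , 519.16754387, 207.58849379],
       [  0.        ,   0.        ,   1.        ]]), 'dist_coeffs': array([-0.02564212,  0.        ,  0.        ,  0.        ,  0.        ]), 'rvec': array([ 2.24784841, -0.58387683,  0.23197095]), 'tvec': array([-0.40284837,  0.22563066,  0.99634126])}
top orange_wing [(0.8, array([230.7, 286.2]))]
top orange_cap [(0.82, array([235.2, 282.5]))]
top grey_wing [(0.86, array([221.2, 372.3]))]
{'camera_matrix': array([[408.32823028,   0.        , 275.47465071],
       [  0.        , 408.32823028, 210.75959527],
       [  0.        ,   0.        ,   1.        ]]), 'dist_coeffs': array([0.02009039, 0.        , 0.        , 0.        , 0.        ]), 'rvec': array([ 2.11252075, -2.16960825,  0.10017165]), 'tvec': array([0.03734913, 0.49666625, 0.90034752])}
```

View pics/a.png

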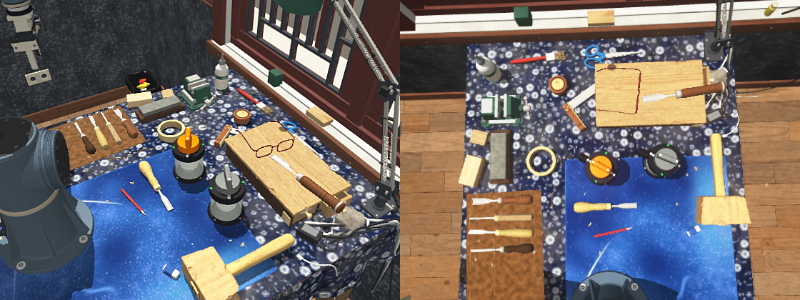

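The scene and top views show both pots, orange at about (187,140) and grey at about (227,185) in the scene half of the picture. Next I triangulate and look at close crops.

```bash
cat > h.py <<'E'
from bench import r
import cv2,numpy as np
def ray(c,pos,k=None):
    k=k or r.calibration(c);R=cv2.Rodrigues(k["rvec"])[0];t=np.ravel(k["tvec"])
    p=cv2.undistortPoints(np.array([[[pos[1],pos[0]]]],float),k["camera_matrix"],k["dist_coeffs"])[0,0]
    d=R.T@np.array([p[0],p[1],1]);return -R.T@t,d/np.linalg.norm(d)
def meet(rs):
    A=sum(np.eye(3)-np.outer(d,d) for o,d in rs);b=sum((np.eye(3)-np.outer(d,d))@o for o,d in rs)
    x=np.linalg.solve(A,b);return x,[np.linalg.norm(np.cross(x-o,d)) for o,d in rs]
def atz(c,pos,z,k=None):
    o,d=ray(c,pos,k);return o+d*(z-o[2])/d[2]
def proj(c,P,k=None):
    k=k or r.calibration(c);return cv2.projectPoints(np.array(P,float).reshape(-1,1,3),np.array(k["rvec"]),np.array(k["tvec"]),k["camera_matrix"],k["dist_coeffs"])[0][:,0]
E
python3 - <<'E'
from h import *
S=r.read_camera("scene");T=r.read_camera("top")
for t,a,b in[("orange_wing",(200.9,262.2),(230.7,286.2)),("grey",(256.7,316.9),(221.2,372.3))]:
    print(t,meet([ray("scene",a),ray("top",b)]))
a=cv2.resize(T[195:275,245:405],(800,400),interpolation=cv2.INTER_CUBIC)
b=cv2.resize(S[165:325,225:365],(525,600),interpolation=cv2.INTER_CUBIC)
cv2.imwrite("pics/c.png",a[:,:,::-1]);cv2.imwrite("pics/d.png",b[:,:,::-1])
E
```

```text
orange_wing (array([0.43891669, 0.00250677, 0.12378117]), [np.float64(0.005659760603546691), np.float64(0.005659760603546639)])
grey (array([ 0.45689964, -0.17542511,  0.11464051]), [np.float64(0.0029946444660751757), np.float64(0.002994644466075227)])
```

View pics/c.png

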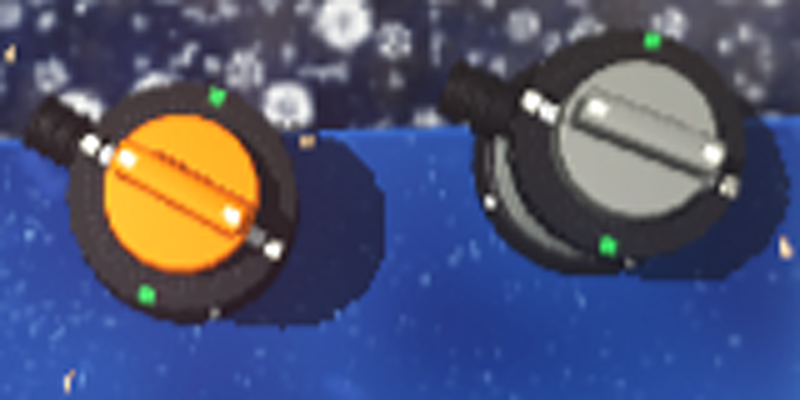

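View pics/d.png

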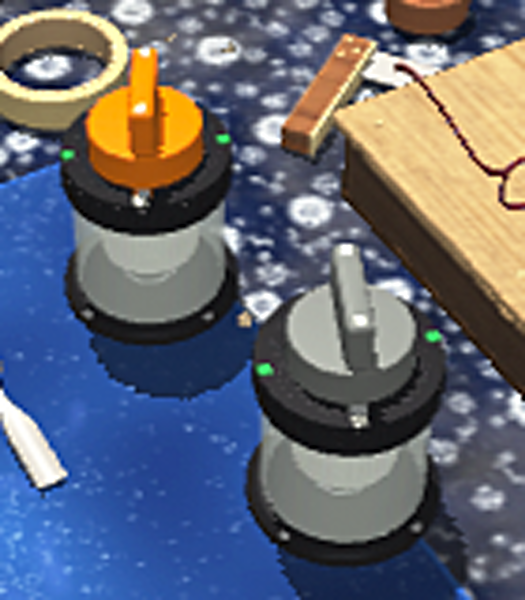

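The top crop shows the orange wing's white end spots at crop (126,158) and (233,214), lined up with the white marks. The green marks are at (217,96) and (147,294). In the scene crop the spots are at (147,52) and (143,107).

```bash
python3 - <<'E'
from h import *
c=lambda x,y:(195+y/5-.4,245+x/5-.4)
s=lambda x,y:(165+y/3.75-.35,225+x/3.75-.35)
for n,A in[("o",(s(147,52),s(143,107))),("g",(s(346,252),s(358,320)))]:
    B=(c(126,158),c(233,214)) if n=="o" else (c(597,108),c(712,152))
    P=[meet([ray("scene",a),ray("top",b)]) for a,b in zip(A,B)]
    print(n,P,"mid",(P[0][0]+P[1][0])/2,"len",np.linalg.norm(P[0][0]-P[1][0]))
    Q=[atz("top",b,.157) for b in B];d=Q[0]-Q[1];print("z.157",(Q[0]+Q[1])/2,np.linalg.norm(d),np.degrees(np.arctan2(d[1],d[0])))
for m in[(217,96),(147,294),(92,145),(273,249)]:print(atz("top",c(*m),.108))
s=r.sense();from scipy.spatial.transform import Rotation as R
print(R.from_quat(s["tool_rot"]).as_matrix())
k=r.calibration("wrist");print(-cv2.Rodrigues(k["rvec"])[0].T@k["tvec"],cv2.Rodrigues(k["rvec"])[0])
E
```

```text
o [(array([0.45218851, 0.03190221, 0.1556188 ]), [np.float64(0.0007769545375309081), np.float64(0.0007769545375310057)]), (array([ 0.42860382, -0.00937011,  0.15694125]), [np.float64(0.00038751123154302325), np.float64(0.00038751123154284186)])] mid [0.44039617 0.01126605 0.15628003] len 0.04755407733301729
z.157 [0.43979557 0.01146171 0.157     ] 0.04737610515970667 60.81053826659839
g [(array([ 0.46603585, -0.15286664,  0.15478865]), [np.float64(0.00011414217144046133), np.float64(0.00011414217144041504)]), (array([ 0.44671454, -0.19563772,  0.1565905 ]), [np.float64(0.0008510710757819703), np.float64(0.0008510710757821185)])] mid [ 0.45637519 -0.17425218  0.15568958] len 0.04696727813996607
z.157 [ 0.4566811  -0.17421046  0.157     ] 0.04716479290049211 66.9788035051067
[ 0.48065814 -0.00428277  0.108     ]
[0.39908706 0.02697627 0.108     ]
[0.46154709 0.04846795 0.108     ]
[ 0.41628409 -0.02561848  0.108     ]
[[-9.67711756e-01  2.52059430e-01 -2.52010645e-05]
 [ 2.52059431e-01  9.67711755e-01 -5.35107642e-05]
 [ 1.08994737e-05 -5.81351616e-05 -9.99999998e-01]]
[0.0739791  0.54880218 0.3846716 ] [[ 2.51736272e-01  9.67795722e-01 -5.38185541e-04]
 [ 9.38000658e-01 -2.43849190e-01  2.46358152e-01]
 [ 2.38293129e-01 -6.25221012e-02 -9.69178710e-01]]
```

The orange axis is at about (0.440, 0.011) with the wing at 60.8°. That is consistent with the stated heights and the 48 mm spot spacing. Moving over it while turning.

>>> send_rows(targets="0 0 1.1 -0.9 -0.9 0 1; 0 0 2.2 -1.8 -1.8 0 1; 0 0 3.3 -2.7 -2.7 0 1; 0 0 4.4 -3.6 -3.6 0 1; 0 0 5.5 -4.5 -4.5 0 1")

```text
time: 0.92
eef_pos: [0.2356, 0.366, 0.2187]
tool_rot: [0.406, 0.914, 0.0, 0.0]
wrist_force: [0.9, 0.0, 0.7]
opening: 0.0933
grasp_force: 0.0
```

```bash
cat > go.py <<'E'
import sys
from h import *
from scipy.spatial.transform import Rotation as R
def go(p,yang):
    s=r.sense();M=R.from_quat(s["tool_rot"]).as_matrix();a=np.radians(yang)
    T=np.array([[-np.sin(a),np.cos(a),0],[np.cos(a),np.sin(a),0],[0,0,-1]]).T
    y=np.array([np.cos(a),np.sin(a),0]);z=np.array([0,0,-1.]);T=np.c_[np.cross(y,z),y,z]
    print("t",s["time"],"at",np.round(s["eef_pos"],4),"yang",np.degrees(np.arctan2(M[1,1],M[0,1])),"q",np.round(s["joint_pos"],2),"F",np.round(s["wrist_force"],1),"open",s["opening"],s["grasp_force"])
    print("rot",np.round(R.from_matrix(M.T@T).as_rotvec(degrees=True)/6,3),"shift",np.round(M.T@(np.array(p)-s["eef_pos"])/.03,3))
if __name__=="__main__":
    a=list(map(float,sys.argv[1:]));go(a[:3],a[3])
E
python3 go.py .440 .0113 .218 -29.2
```

```text
t 0.9167 at [0.2356 0.366  0.2187] yang 42.10631645385321 q [ 0.89  0.14  1.93 -0.    1.07  0.16] F [0.9 0.  0.7] open 0.0933015054223864 0.0
rot [ 3.0000e-03 -2.0000e-03  1.1884e+01] shift [-13.34   -2.874   0.022]
```

>>> send_rows(targets="0 0 1.15 -1.3 -0.28 0 1; 0 0 2.3 -2.6 -0.56 0 1; 0 0 3.45 -3.9 -0.84 0 1; 0 0 4.6 -5.2 -1.12 0 1; 0 0 5.75 -6.5 -1.4 0 1")

```text
time: 1.33
eef_pos: [0.3362, 0.1935, 0.2189]
tool_rot: [0.659, 0.752, 0.0, 0.0]
wrist_force: [0.7, -0.1, 0.7]
opening: 0.0929
grasp_force: 0.0
```

```bash
python3 go.py .440 .0113 .218 -29.2
```

```text
t 1.3333 at [0.3362 0.1935 0.2189] yang 7.575115287350402 q [0.4  0.05 2.03 0.   1.06 0.27] F [ 0.7 -0.1  0.7] open 0.09290063189936397 0.0
rot [ 7.000e-03 -5.000e-03  6.129e+00] shift [-6.476  2.628  0.031]
```

>>> send_rows(targets="0 0 1.2 -1.28 0.52 0 1; 0 0 2.4 -2.56 1.04 0 1; 0 0 3.6 -3.84 1.56 0 1; 0 0 4.8 -5.12 2.08 0 1; 0 0 6.1 -6.4 2.6 0 1")

```text
time: 1.75
eef_pos: [0.44, 0.0136, 0.2189]
tool_rot: [0.858, 0.513, 0.0, 0.0]
wrist_force: [0.0, 1.4, -0.2]
opening: 0.0933
grasp_force: 0.0
```

>>> send_rows(targets="0 0 0 0 0 0 1; 0 0 0 0 0 0 1; 0 0 0 0 0 0 1; 0 0 0 0 0 0 1; 0 0 0 0 0 0 1")

```text
time: 2.17
eef_pos: [0.4389, 0.0169, 0.2187]
tool_rot: [0.856, 0.517, 0.0, -0.0]
wrist_force: [-0.5, 0.2, 0.1]
opening: 0.0932
grasp_force: 0.0
```

```bash
python3 go.py .440 .0113 .131 -29.2; python3 - <<'E'
from h import *
k=r.calibration("wrist");W=r.read_camera("wrist")
a=np.radians(60.8);d=np.array([np.cos(a),np.sin(a),0])*.0237;c=np.array([.440,.0113,.157])
print(proj("wrist",[c,c+d,c-d],k),[(b['score'],b['position']) for b in r.trace("orange_wing","wrist")])
cv2.imwrite("pics/w.png",W[:,:,::-1])
E
```

```text
t 2.1667 at [0.4389 0.0169 0.2187] yang -27.766025820191132 q [-0.07  0.15  1.92  0.    1.07  0.42] F [-0.5  0.2  0.1] open 0.09317100100319049 0.0
rot [ 0.    -0.001  0.239] shift [-0.147  0.118  2.924]
[[283.19043887 225.93906879]
 [284.06658085 195.79766178]
 [282.35414363 254.59812766]] [(0.69, [214.6, 283.4])]
```

View pics/w.png

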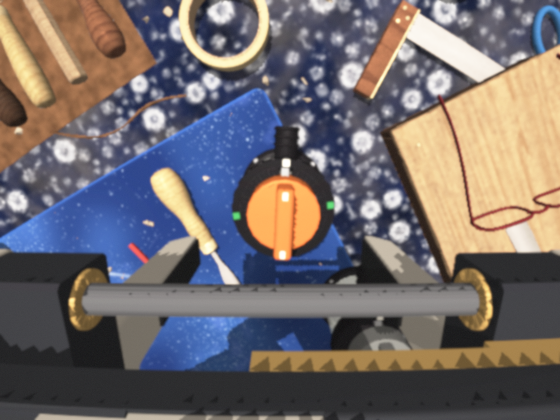

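The wrist view shows the wing spots at columns and rows (285,197) and (283,253), matching the projection (284,196) and (282,255). Descending.

>>> send_rows(targets="0 0 0.24 -0.15 0.12 0 1; 0 0 0.24 -0.15 0.12 0.8 1; 0 0 0.24 -0.15 0.12 1.5 1; 0 0 0.24 -0.15 0.12 2.2 1; 0 0 0.24 -0.15 0.12 2.85 1")

```text
time: 2.68
eef_pos: [0.4403, 0.0101, 0.1322]
tool_rot: [0.863, 0.505, 0.0, 0.0]
wrist_force: [0.1, 0.7, -0.2]
opening: 0.0926
grasp_force: 0.0
```

>>> send_rows(targets="0 0 0 0 0 0 0; 0 0 0 0 0 0 0; 0 0 0 0 0 0 0; 0 0 0 0 0 0 0; 0 0 0 0 0 0 0", grip_force=40)

```text
time: 3.1
eef_pos: [0.441, 0.0101, 0.1342]
tool_rot: [0.863, 0.505, 0.001, 0.001]
wrist_force: [0.9, -0.7, 1.6]
opening: 0.0643
grasp_force: 0.0
```

>>> send_rows(targets="0 0 0 0 0 0 0; 0 0 0 0 0 0 0; 0 0 0 0 0 0 0; 0 0 0 0 0 0 0; 0 0 0 0 0 0 0")

```text
time: 3.52
eef_pos: [0.4404, 0.0101, 0.1332]
tool_rot: [0.863, 0.505, 0.0, 0.0]
wrist_force: [0.1, 0.8, -0.5]
opening: 0.031
grasp_force: 0.0
```

```bash
python3 go.py .440 .0113 .116 -29.2
```

```text
t 3.5167 at [0.4404 0.0101 0.1332] yang -29.34476909161946 q [-0.08  0.28  2.01 -0.    0.86  0.43] F [ 0.1  0.8 -0.5] open 0.031040931737974325 0.0
rot [ 0.001 -0.    -0.024] shift [ 0.026 -0.032  0.573]
```

>>> send_rows(targets="0 0 0 0 0 0 0; 0 0 0 0 0 0 0; 0 0 0 0 0 0 0; 0 0 0 0 0 0 0; 0 0 0 0 0 0 0")

```text
time: 3.93
eef_pos: [0.4399, 0.0104, 0.1331]
tool_rot: [0.863, 0.505, -0.0, -0.001]
wrist_force: [-4.8, 3.7, 4.4]
opening: 0.0136
grasp_force: 40.0
```

```bash
python3 go.py .440 .0113 .120 -29.2
```

```text
t 3.9333 at [0.4399 0.0104 0.1331] yang -29.355291691725935 q [-0.08  0.28  2.01  0.    0.86  0.43] F [-4.8  3.7  4.4] open 0.01358326823859206 39.967546463012695
rot [-0.014  0.003 -0.026] shift [ 0.029 -0.01   0.435]
```

>>> send_rows(targets="0 0 0 0 0 0.12 0; 0 0 0 0 0 0.24 0; 0 0 0 0 0 0.36 0; 0 0 0 0 0 0.45 0; 0 0 0 0 0 0.45 0", grip_force=60)

```text
time: 4.35
eef_pos: [0.44, 0.0103, 0.1195]
tool_rot: [0.863, 0.505, -0.0, -0.0]
wrist_force: [-5.0, 2.5, 9.9]
opening: 0.0136
grasp_force: 60.0
```

```bash
python3 go.py .440 .0113 .120 -109.4; python3 - <<'E'
from h import *
S=r.read_camera("scene")
cv2.imwrite("pics/e.png",cv2.resize(S[125:265,185:345],(640,560),interpolation=cv2.INTER_CUBIC)[:,:,::-1])
E
```

```text
t 4.35 at [0.44   0.0103 0.1195] yang -29.351920447134315 q [-0.08  0.3   2.02  0.    0.83  0.43] F [-5.   2.5  9.9] open 0.013629524550789873 59.98967885971069
rot [-8.0000e-03  1.1000e-02  1.3341e+01] shift [ 0.029 -0.015 -0.017]
```

View pics/e.png

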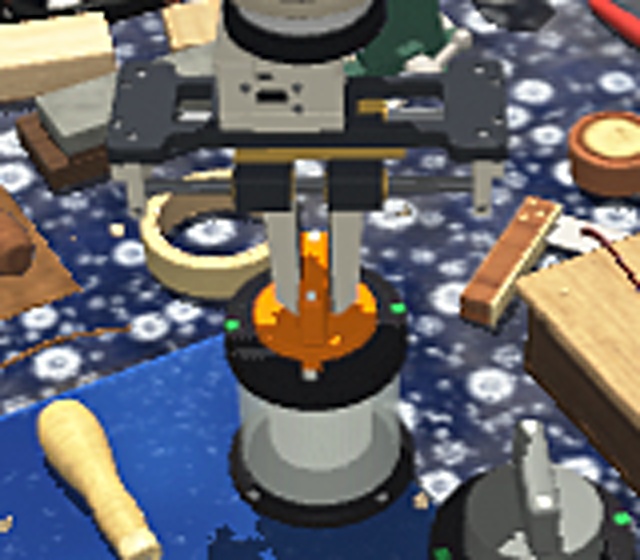

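The picture shows the fingers around the wing and the cap pressed down close to the collar. Now turning, with slightly more press.

>>> send_rows(targets="0 0 0 0.02 -0.01 0.05 0; 0 0 0.9 0.03 -0.01 0.05 0; 0 0 1.8 0.03 -0.01 0.05 0; 0 0 2.7 0.03 -0.01 0.05 0; 0 0 3.6 0.03 -0.01 0.05 0")

```text
time: 4.82
eef_pos: [0.4401, 0.011, 0.1184]
tool_rot: [0.943, 0.332, -0.001, -0.0]
wrist_force: [-6.0, 1.1, 11.1]
opening: 0.0139
grasp_force: 60.0
```

```bash
python3 go.py .440 .0113 .118 -109.4;python3 -c "
from bench import r;print(r.sense()['moment'])"
```

```text
t 4.8167 at [0.4401 0.011  0.1184] yang -51.200808762025574 q [-0.08  0.3   2.02 -0.    0.82  0.81] F [-6.   1.1 11.1] open 0.013921046073861304 59.98592734336853
rot [-1.0e-03  1.4e-02  9.7e+00] shift [ 0.004 -0.009  0.013]
[0.12490889 1.76553174 0.01838313]
```

Turning freely with a small moment, so I continue.

>>> send_rows(targets="0 0 1.0 0 0 0 0; 0 0 2.0 0 0 0 0; 0 0 3.0 0 0 0 0; 0 0 4.0 0 0 0 0; 0 0 5.0 0 0 0 0")

```text
time: 5.23
eef_pos: [0.44, 0.0111, 0.1184]
tool_rot: [0.997, 0.076, -0.001, -0.0]
wrist_force: [-6.9, 1.8, 10.6]
opening: 0.0141
grasp_force: 60.0
```

>>> send_rows(targets="0 0 1.0 0 0 0 0; 0 0 2.0 0 0 0 0; 0 0 3.0 0 0 0 0; 0 0 4.0 0 0 0 0; 0 0 4.7 0 0 0 0")

```text
time: 5.65
eef_pos: [0.4399, 0.0112, 0.1183]
tool_rot: [0.986, -0.169, -0.001, 0.0]
wrist_force: [-7.3, 1.7, 11.6]
opening: 0.0133
grasp_force: 60.0
```

>>> send_rows(targets="0 0 0 0 0 0 0; 0 0 0 0 0 0 0; 0 0 0 0 0 0 0; 0 0 0 0 0 0 0; 0 0 0 0 0 0 0")

```text
time: 6.07
eef_pos: [0.4399, 0.0112, 0.1183]
tool_rot: [0.986, -0.166, -0.001, 0.0]
wrist_force: [-7.3, 2.2, 10.0]
opening: 0.0135
grasp_force: 60.0
```

```bash
python3 go.py .440 .0113 .129 -109.4;python3 - <<'E'
from h import *
print(r.sense()['moment'])
S=r.read_camera("scene")
cv2.imwrite("pics/f.png",cv2.resize(S[125:265,185:345],(640,560),interpolation=cv2.INTER_CUBIC)[:,:,::-1])
E
```

```text
t 6.0667 at [0.4399 0.0112 0.1183] yang -109.14676427516974 q [-0.08  0.3   2.02  0.    0.82  1.82] F [-7.3  2.2 10. ] open 0.013483472061178399 59.95805203914642
rot [0.003 0.017 0.042] shift [ 0.003 -0.003 -0.356]
[ 0.57431423  1.87138543 -0.08950775]
```

View pics/f.png

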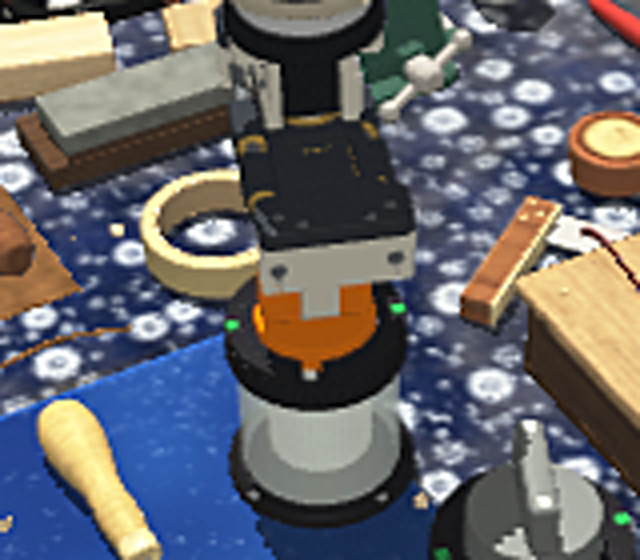

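The cap has turned with the gripper: the wing now lies across, towards the green marks at (232,324) and (398,308). Easing up 10 mm, then opening.

>>> send_rows(targets="0 0 0 0 0 -0.1 0; 0 0 0 0 0 -0.2 0; 0 0 0 0 0 -0.3 0; 0 0 0 0 0 -0.34 0; 0 0 0 0 0 -0.34 0")

```text
time: 6.53
eef_pos: [0.4398, 0.0112, 0.1285]
tool_rot: [0.986, -0.166, -0.001, 0.0]
wrist_force: [-7.1, 2.1, 6.8]
opening: 0.0136
grasp_force: 60.0
```

>>> send_rows(targets="0 0 0 0 0 0 1; 0 0 0 0 0 0 1; 0 0 0 0 0 0 1; 0 0 0 0 0 0 1; 0 0 0 0 0 0 1")

```text
time: 6.95
eef_pos: [0.4408, 0.011, 0.1283]
tool_rot: [0.986, -0.166, 0.0, 0.0]
wrist_force: [0.8, -0.5, -0.0]
opening: 0.0424
grasp_force: 0.0
```

>>> send_rows(targets="0 0 0 0 0 0 1; 0 0 0 0 0 0 1; 0 0 0 0 0 -0.3 1; 0 0 0 0 0 -0.8 1; 0 0 0 0 0 -1.4 1")

```text
time: 7.37
eef_pos: [0.4402, 0.0111, 0.1709]
tool_rot: [0.986, -0.166, -0.001, 0.0]
wrist_force: [-0.8, -0.4, 0.4]
opening: 0.0757
grasp_force: 0.0
```

>>> send_rows(targets="0 0 0 1.2 0 -0.8 1; 0 0 0 2.4 0 -1 1; 0 0 0 3.6 0 -1 1; 0 0 0 4.8 0 -1 1; 0 0 0 6 0 -1 1")

```text
time: 7.78
eef_pos: [0.6122, -0.0486, 0.2013]
tool_rot: [0.986, -0.166, 0.0, -0.0]
wrist_force: [-0.3, 0.3, 0.7]
opening: 0.093
grasp_force: 0.0
```

```bash
python3 go.py .440 .0113 .129 -109.4;python3 - <<'E'
from h import *
S=r.read_camera("scene");T=r.read_camera("top")
a=cv2.resize(T[195:275,245:405],(800,400),interpolation=cv2.INTER_CUBIC)
b=cv2.resize(S[165:325,225:365],(525,600),interpolation=cv2.INTER_CUBIC)
cv2.imwrite("pics/g.png",a[:,:,::-1]);cv2.imwrite("pics/i.png",b[:,:,::-1])
E
```

```text
t 7.7833 at [ 0.6122 -0.0486  0.2013] yang -109.14869221988808 q [-0.16  0.48  1.5  -0.    1.16  1.75] F [-0.3  0.3  0.7] open 0.09295128059867659 0.0
rot [-0.002 -0.009  0.042] shift [-6.081e+00 -3.000e-03  2.405e+00]
```

View pics/g.png

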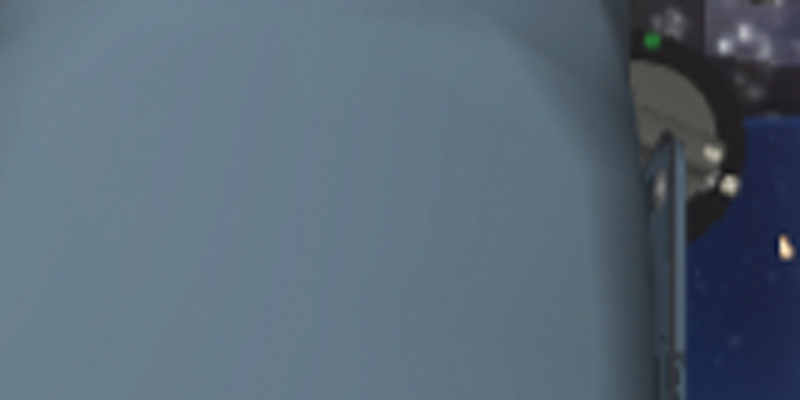

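View pics/i.png

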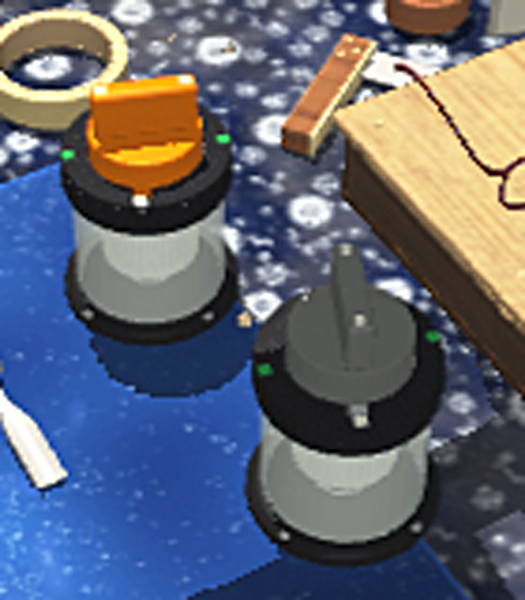

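The wing now points at the green marks, with its spots at scene crop (101,88) and (186,80). The grey cap is unchanged. I check height and angle numerically.

```bash
python3 - <<'E'
from h import *
for z in(.157,.153,.149,.144):
  for ang in(-19.2,):
    a=np.radians(ang);d=np.array([np.cos(a),np.sin(a),0])*.0237;c=np.array([.4398,.0114,z])
    print(z,(np.array(proj("scene",[c+d,c-d]))-[225-.35,165-.35])*3.75)
print(r.sense()["wrist_force"],r.sense()["eef_pos"])
E
```

```text
0.157 [[186.22488386  73.09236016]
 [ 99.2047216   83.64261575]]
0.153 [[186.37391191  78.77010562]
 [ 99.57782303  89.32093155]]
0.149 [[186.52218223  84.41895971]
 [ 99.94905328  94.97020264]]
0.144 [[186.70646306  91.43972265]
 [100.41048041 101.99127471]]
[-0.63168     0.62743713  0.00414634] [ 0.61382792 -0.04956824  0.20021439]
```

The measured spots match z = 0.153, which means 4 mm down and seated, at about 1.4 rad.

```bash
python3 -c "
from bench import r;print(r.job_done())"
```

```text
the job is handed in; nothing more can be done
None
```

The orange cap is locked, turned about 1.4 rad clockwise and sprung up to its seat about 4 mm down as measured in the camera; the grey cap was left alone, and the job was handed in about 8 s into the 35 s limit (no verdict was returned).

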